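Shut and lock the gear cover of a bench drill head

ROBOT

A 6-joint arm with a two-finger parallel gripper is mounted at the origin on the work surface. World frame = base frame: x ahead of the robot, y to its left, z up, the work surface at z = 0. Lengths are in m, angles in rad, forces in N, time in s.
With the tool pointing down it reaches from about 0.25 to 0.8 m from the base axis. Payload 8.5 kg.
Tool frame: the origin (TCP) lies midway between the tips of the shut fingers; the grasp point (between the pads) lies 19 mm behind it; x points along the fingers, z is the direction in which the jaws open and shut, and the axes are right-handed (so a half turn about x gives the same grasp; the last joint's range is limited). The gripper opens to 85 mm and grips with 20 to 120 N. Pads are 22 mm wide; open, the fingers measure 114 mm over their backs; the gripper's body (76 mm by 85 mm) begins 54 mm behind the grasp point. The pads swing forward as they close: fully open they stand 13 mm farther back than shut.
Start: joints at [-1.18, 0.238, -0.013, 1.319, 0, 1.571], TCP at [0.2, -0.485, 0.231] pointing down, gripper open.
Joint ranges: [-2.66, 2.66], [-1.03, 1.9], [-1.14, 1.46], [-1.82, 2.27], [-1.45, 1.34], [-3.14, 3.14]. Speed limits (rad/s): [2.22, 2.22, 2.79, 3.14, 3.14, 3.14].

INTERFACE

Orientations are given as a rotation vector (axis times angle).
In Python, from cell import robot gives the robot as it stands.
- The arm moves only by the shell command python3 -m handwheel 'ROWS' [OPENING] [FORCE]. ROWS is JSON, a list that holds one entry, the list of rows, each a list of 6 numbers: the shift along the tool's x, y, z in mm, then the turn, a rotation vector about the tool's x, y, z in rad. A call has 1 to 10 rows; each row is the pose to reach, as a shift and turn from the pose commanded when the call began, along the tool's axes at that moment; what a row does not reach only later rows make up. A row lasts 1/12 s, in which the tool goes at most 41.7 mm and 7.16 degrees, less where a joint would pass 70% of its speed; a pose out of reach is approached as far as the arm can. A call with a gripper value outside its range is refused whole. OPENING is the opening, from 0 (shut) to 1 (fully open), set as the call begins (- or left out, the last holds). The fingers move at their own pace and stop on an object; FORCE is the grip in N (left out, the last holds). Time passes only in rows, so rows that repeat a pose let the fingers close. It gives the time, the measured TCP pose, the force and the opening at its end, in the units of the state.
- robot.get_obs(): the state, without advancing time (a new reading comes with each control period).
- robot.camera(name): name is "scene" or "top" or "wrist"; returns the picture (420x560x3 uint8, red, green, blue); there is no depth.
- robot.calibration(name): a dict with "fx", "fy", "cx", "cy" (pixels), "R" (3x3) and "t" (3): a world point X has camera coordinates R X + t; the wrist camera has in their place "hand_eye" (4x4, takes a point from camera to tool coordinates, whose origin is the TCP and whose axes are the tool frame's). Camera axes: x right, y down, z forward; pixel columns grow to the right and rows downward; lengths in m; the calibration is good to about 2 mm. A picture is of the moment at which its call begins: read the wrist's pose just before it. calibration takes no time and is no camera call.
- robot.sign_off(): hands the job in, once; it reports no verdict.
The state is a dict: "clock": time; "joints": joint angles; "qvel": joint speeds; "joint_efforts": joint torques, N m; "ee_pos": TCP position; "ee_rot": TCP orientation; "contact_force": force on the tool from outside, world axes, zero at the start; "wrist_torque": the same for the moment, N m; "opening": finger opening in m.
Only numpy, scipy, OpenCV 4.12 (cv2) and the standard library are available. Lean on these libraries where they do the work, as an engineer would, in place of code of your own. Each camera call takes 0.05 s, during which the arm holds its last target.

TASK

The drill's gear cover stands ajar. Swing it fully shut, then press the wing-headed quarter-turn fastener straight down, only until you feel it touch the leaf spring at the bottom, turn it a quarter turn clockwise while it is down, and let it rise until its cam catches. Press gently and do not force the turn before it is fully down, for the parts inside bend; leave the tin, the wrench and the wood block where they are.

Things in the scene. Friction and masses are not known exactly. Their poses are not given: they have to be found in the camera images.
- housing: Green steel gear head of a bench drill, fixed on the bench, yaw up to 0.35 rad: open box 190 (x) by 200 (y) by 80 mm high, gears inside; a motor of 72 mm diameter lies behind it (to x = 173 mm, lower than the box). Origin: centre of the underside. x points from the front (fastener side) to the hinge side, z up. The cover's hinge line runs along y at x = 95, z = 83 mm.
- lid (a joint): Cover angle, rad: 0 shut (level), grows as the front edge rises about the rear hinge; starts 0.3 to 0.7. The cover is a yellow steel sheet 196 by 206 by 4 mm; shut, its top face is 85 mm above the bench. Hinge friction (0.6 N m) holds it where it is left; about 5 N down near the front edge closes it.
- lid_edge (a point): A free spot on the cover's top face good for pushing it shut: 145 mm before the hinge line and 60 mm to the +y side of the middle. Its z is the cover's normal, its x along the cover towards the hinge. Moves with the cover.
- stud: Sliding barrel (16 mm diameter, steel) of the captive fastener in the cover, 160 mm before the hinge line, mid-width. Origin on its axis, in the cover's top face while not pressed; sinks with the head. A spring pushes it out: 6 N plus 0.25 N per mm pressed, 22 mm travel at most. More than about 20 N from its pin on the parts inside bends them.
- stud_turn (a joint): Turn of the fastener's head, rad: 0 as it starts (the wing points front to back, along the housing's x), grows clockwise as seen from above; 1.57 is locked (the wing lies along the housing's y). It can turn only when pressed far enough; it stops at 1.66.
- stud_head (a point): Centre of the fastener's wing, the place to grip: upright steel bar 34 mm long (its x), 10 mm thick (y), 20 mm high, on a round flange of 36 mm diameter whose top is 10 mm below this point. Cover shut and head not pressed: 37 mm above the cover's top face, 122 mm above the bench. Turns and sinks with the head. 23 mm of free space between flange and cover.
- receiver: Steel block fixed in the housing under the fastener, origin on its underside (6 mm above the bench). Carries a slotted plate at a height that differs each time, not measured: the head must go down 5 to 17 mm before its pin clears the plate and can turn; 1 mm farther it meets a leaf spring (20 N per mm): a sudden steep force rise. Let go at 1.57, the pin rises 3.5 mm into a groove and is caught.
- tin: Flat yellow tin, 102 by 67 by 35 mm, loose on the bench; origin at the centre of its underside. Bystander.
- wrench: Steel wrench lying loose on the bench. Bystander.
- hardwood: Hardwood block 60 by 40 by 30 mm, loose on the bench; origin at the centre of its underside. Bystander.

How it is judged:
On the way, in this order (a step that is already met when the one before it is completed fails the run):
1. the cover is shut (within 0.03 rad) with the fastener still unturned (value of joint lid below 0.03 rad and value of joint stud_turn below 0.3 rad), for 0.2 s.
2. the fastener is turned a quarter turn with the cover shut (value of joint lid below 0.03 rad and value of joint stud_turn above 1.4 rad), for 0.2 s.
At the end, for the whole second after the job is handed in: The cover is shut within 0.03 rad, the fastener's head is turned at least 1.4 rad clockwise so that its cam has caught, and the cover is at rest (all of step 2 and angular speed of stud below 0.1 rad/s); the robot touches nothing.
It fails at once if the fastener's pin is pressed or forced against the plate or leaf spring inside with more than 25 N (contact force between stud and receiver above 25 N).
It fails at once if the tin is moved more than 25 mm (distance of tin from where it was at the start of the episode above 0.025 m).
It fails at once if the wrench is moved more than 25 mm (distance of wrench from where it was at the start of the episode above 0.025 m).
It fails at once if the wood block is moved more than 25 mm (distance of hardwood from where it was at the start of the episode above 0.025 m).
It also fails if it takes over 48 s, if anything falls off the work surface, if the arm or the gripper's body presses on something with over 40 N, if the wrist force passes 120 N, or if a joint passes its speed limit or range.

## Working session

There is one attempt and no reset: what is moved stays moved. The work goes in short steps, Python scripts to look and compute and a shell command to move; the robot and the scene stay as the last step left them, time stands still between calls to the robot, and variables do not carry over. Pictures are saved under pics/ and viewed, and the job is handed in when it is done.

```bash
ls; mkdir -p pics; python3 - <<'E'
from cell import robot
import cv2,numpy as np
print(robot.get_obs())
for n in ("scene","top","wrist"):
    im=robot.camera(n); cv2.imwrite(f"pics/{n}0.png",cv2.cvtColor(im,cv2.COLOR_RGB2BGR)); print(n,robot.calibration(n))
E
```

```text
pics
{'clock': 0.0, 'joints': array([-1.17998060e+00,  2.38782614e-01, -1.42631703e-02,  1.31919074e+00,
       -3.52259011e-06,  1.57075631e+00]), 'qvel': array([-0.00057837,  0.00025042,  0.00121985, -0.00061445, -0.001054  ,
        0.00046962]), 'joint_efforts': array([-2.40392066e-03, -5.38779008e+01,  3.46440160e+01,  1.82422641e-02,
       -5.49858544e-05,  1.74381273e-05]), 'ee_pos': array([ 0.19983532, -0.48502969,  0.23067319]), 'ee_rot': array([ 0.91746838,  1.37035777, -0.91615274]), 'contact_force': array([ 0.22033855, -0.35751574,  0.20575054]), 'wrist_torque': array([0.00550679, 0.0124997 , 0.00388406]), 'opening': 0.08496378090513751}
scene {'fx': 464.4958587138676, 'fy': 464.4958587138676, 'cx': 277.8003774006434, 'cy': 200.52546326042346, 'R': array([[ 0.23666881,  0.97152382,  0.01137314],
       [ 0.78566601, -0.18448003, -0.5905049 ],
       [-0.57159146,  0.14868959, -0.80695391]]), 't': array([-0.13290232, -0.35617915,  1.8139859 ])}
top {'fx': 442.99026255115626, 'fy': 442.99026255115626, 'cx': 281.5526441790408, 'cy': 219.33466351332297, 'R': array([[-3.71581890e-03, -9.99993065e-01,  2.48329087e-04],
       [-9.87229662e-01,  3.62884238e-03, -1.59262132e-01],
       [ 1.59260126e-01, -8.36947079e-04, -9.87236300e-01]]), 't': array([0.02660837, 0.54569568, 1.16915071])}
wrist {'fx': 352.28071188552076, 'fy': 352.28071188552076, 'cx': 274.2985786739689, 'cy': 206.9642628891098, 'hand_eye': array([[ 4.05352349e-04, -3.18416154e-01,  9.47950942e-01,
        -1.42252719e-01],
       [ 7.31089826e-05, -9.47951008e-01, -3.18416207e-01,
         8.18415737e-02],
       [ 9.99999915e-01,  1.98374487e-04, -3.60975087e-04,
        -1.02253858e-03],
       [ 0.00000000e+00,  0.00000000e+00,  0.00000000e+00,
         1.00000000e+00]])}
```

View pics/scene0.png

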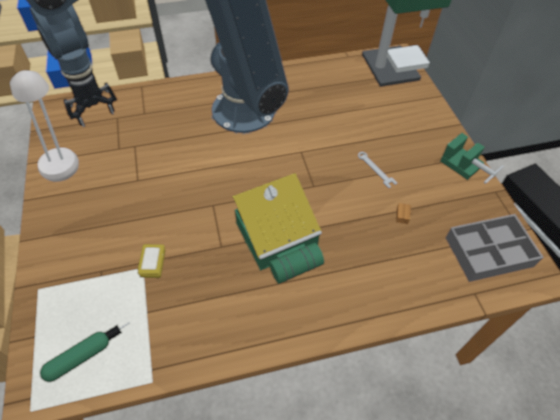

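View pics/top0.png

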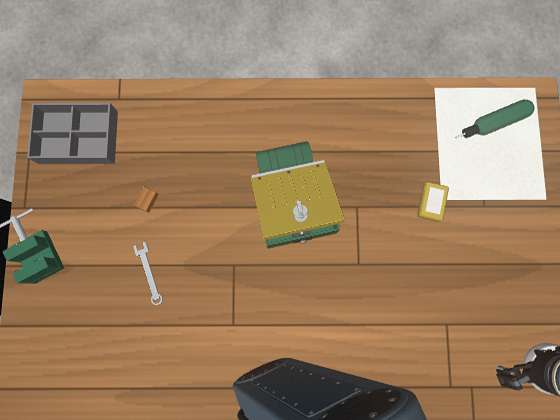

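View pics/wrist0.png

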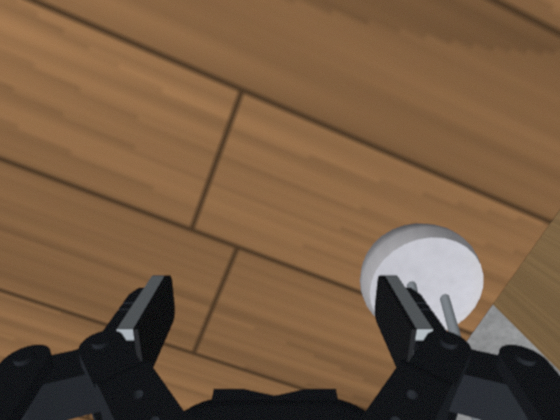

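The top view shows the yellow cover with corners near (252,177), (324,162), (343,220) and (263,237), and the fastener near (300,211). In the scene view the cover spans (236,196) to (318,232), with the fastener near (271,192). Next I triangulate the cover's corners.

```bash
cat > h.py <<'E'
import numpy as np,cv2
from cell import robot
def ray(n,uv):
    c=robot.calibration(n);d=np.array([(uv[0]-c['cx'])/c['fx'],(uv[1]-c['cy'])/c['fy'],1.])
    R=np.array(c['R']);return -R.T@c['t'],R.T@d
def tri(a,b):
    (o1,d1),(o2,d2)=ray('top',a),ray('scene',b)
    A=np.stack([d1,-d2],1);s=np.linalg.lstsq(A,o2-o1,rcond=None)[0]
    p,q=o1+s[0]*d1,o2+s[1]*d2
    return (p+q)/2,np.linalg.norm(p-q)
def onz(n,uv,z):
    o,d=ray(n,uv);return o+d*(z-o[2])/d[2]
def proj(n,X):
    c=robot.calibration(n);p=np.array(c['R'])@X+c['t'];return np.array([c['fx']*p[0]/p[2]+c['cx'],c['fy']*p[1]/p[2]+c['cy']])
E
python3 - <<'E'
import cv2,numpy as np
for n,(x0,y0,x1,y1) in {'top':(235,130,355,255),'scene':(225,165,335,285)}.items():
    im=cv2.imread(f'pics/{n}0.png')
    hsv=cv2.cvtColor(im,cv2.COLOR_BGR2HSV)
    m=cv2.inRange(hsv,(22,120,60),(35,255,255)); m[:, :x0]=0;m[:,x1:]=0;m[:y0]=0;m[y1:]=0
    m=cv2.morphologyEx(m,cv2.MORPH_CLOSE,np.ones((5,5)))
    c=max(cv2.findContours(m,0,2)[0],key=cv2.contourArea)
    h=cv2.convexHull(c); 
    for e in range(2,12):
        q=cv2.approxPolyDP(h,e,True)
        if len(q)<=4:break
    print(n,cv2.contourArea(c),q[:,0].tolist())
    cr=cv2.resize(im[y0:y1,x0:x1],None,fx=5,fy=5,interpolation=cv2.INTER_CUBIC); cv2.polylines(cr,[((q-[x0,y0])*5+2)],True,(255,0,255),1)
    cv2.imwrite(f'pics/{n}0c.png',cr)
E
```

```text
top 4868.5 [[324, 161], [344, 221], [264, 239], [251, 178]]
scene 4121.0 [[294, 173], [320, 229], [257, 255], [233, 196]]
```

View pics/top0c.png

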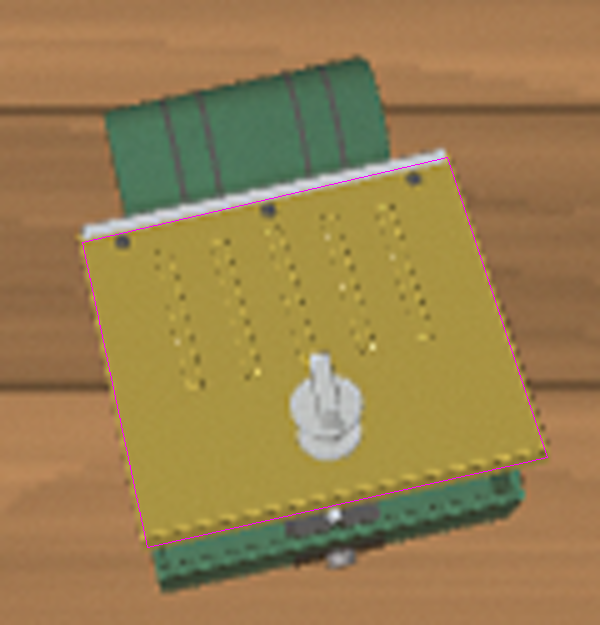

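View pics/scene0c.png

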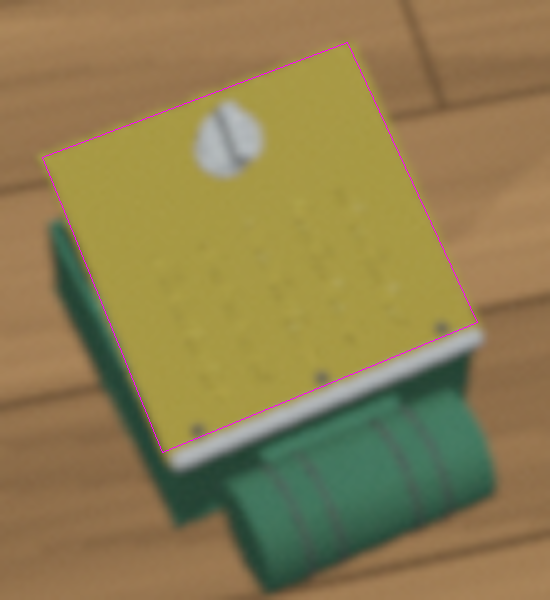

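The overlays follow the cover's outline in both views, so I can triangulate the corners.

```bash
python3 - <<'E'
from h import *
P={}
for k,a,b in (('r+',(251,177.5),(320,229)),('r-',(324,161),(257,255)),('f-',(344,221),(233,196)),('f+',(264,239),(294,173)),('wing?',(235+322/5,130+375/5),(225+228/5,165+138/5))):
    P[k],e=tri(a,b);print(k,P[k].round(4),round(e,4))
r=(P['r+']+P['r-'])/2;f=(P['f+']+P['f-'])/2
print('widths',np.linalg.norm(P['r+']-P['r-']),np.linalg.norm(P['f+']-P['f-']),np.linalg.norm(r-f))
yv=(P['r+']-P['r-']+P['f+']-P['f-'])[:2];yaw=np.arctan2(-yv[0],yv[1]);d=r-f
print('yaw',yaw,'yaw from fb',np.arctan2(d[1],d[0]),'lid',np.arcsin(-d[2]/np.linalg.norm(d)),'r',r,'f',f)
# hinge rod from top
H=[onz('top',(235+83/5,130+230/5),.087),onz('top',(235+445/5,130+153/5),.087)]
d=H[0]-H[1];print('hinge',H,np.linalg.norm(d),np.arctan2(-d[0],d[1]))
E
```

```text
r+ [0.6525 0.1062 0.0879] 0.0004
r- [ 0.6967 -0.0927  0.0885] 0.005
f- [ 0.5231 -0.1293  0.1559] 0.0017
f+ [0.479  0.0688 0.1556] 0.0013
wing? [ 0.5578 -0.0207  0.1843] 0.0039
widths 0.20378832487301832 0.20296416268976084 0.1898943845488869
yaw 0.21904624568755496 yaw from fb 0.21020902454192775 lid 0.36370503606094157 r [0.6746102  0.00674979 0.08818903] f [ 0.50104436 -0.03028239  0.15574194]
hinge [array([0.65679846, 0.10450121, 0.087     ]), array([ 0.69882845, -0.09043712,  0.087     ])] 0.19941783876030736 0.21235586878641116
```

```bash
cat >> h.py <<'E'
from scipy.spatial.transform import Rotation as Ro
def goal(pos,zyaw):
    """tool x down, tool z at world yaw zyaw; prints shift mm and rotvec in current tool axes"""
    o=robot.get_obs();R=Ro.from_rotvec(o['ee_rot'])
    z=np.array([np.cos(zyaw),np.sin(zyaw),0]);x=np.array([0,0,-1.]);y=np.cross(z,x)
    G=Ro.from_matrix(np.stack([x,y,z],1))
    return (R.inv().apply(np.array(pos)-o['ee_pos'])*1000).round(1),(R.inv()*G).as_rotvec().round(3)
E
python3 - <<'E'
from h import *
o=robot.get_obs();print(Ro.from_rotvec(o['ee_rot']).as_matrix().round(3))
for a in (.212,.212+np.pi/2,.212-np.pi/2,.212+np.pi):print(a,goal((.533,.037,.20),a))
E
```

```text
[[-0.     0.925  0.381]
 [ 0.001  0.381 -0.925]
 [-1.    -0.    -0.001]]
0.212 (array([  31.2,  506.9, -355.8]), array([-1.392e+00, -1.000e-03, -1.000e-03]))
1.7827963267948965 (array([  31.2,  506.9, -355.8]), array([-2.963e+00, -0.000e+00, -2.000e-03]))
-1.3587963267948966 (array([  31.2,  506.9, -355.8]), array([ 0.179, -0.001,  0.   ]))
3.3535926535897933 (array([  31.2,  506.9, -355.8]), array([ 1.75e+00, -1.00e-03,  1.00e-03]))
```

```bash
python3 -m handwheel '[[[31,507,-356,0.179,0,0],[31,507,-356,0.179,0,0],[31,507,-356,0.179,0,0],[31,507,-356,0.179,0,0],[31,507,-356,0.179,0,0],[31,507,-356,0.179,0,0],[31,507,-356,0.179,0,0],[31,507,-356,0.179,0,0],[31,507,-356,0.179,0,0],[31,507,-356,0.179,0,0]]]' 0 20; python3 - <<'E'
from h import *
print(robot.get_obs()['joints'].round(3),goal((.533,.037,.20),.212-np.pi/2))
E
```

```text
clock: 0.98
ee_pos: [0.4233, -0.1343, 0.2106]
ee_rot: [1.052, 1.302, -1.052]
contact_force: [0.5, -1.0, 0.1]
opening: 0.0
[-0.307  0.108 -0.23   1.232  0.     2.623] (array([  10.6,  143.3, -144.4]), array([-0.,  0., -0.]))
```

```bash
python3 -m handwheel '[[[11,143,-144,-1.2,0,0],[11,143,-144,-1.2,0,0],[11,143,-144,-1.2,0,0],[11,143,-144,-1.2,0,0],[11,143,-144,-1.2,0,0],[11,143,-144,-1.2,0,0],[11,143,-144,-1.2,0,0],[11,143,-144,-1.2,0,0],[11,143,-144,-1.2,0,0],[11,143,-144,-1.2,0,0]]]'; python3 - <<'E'
from h import *
print(robot.get_obs()['joints'].round(3),goal((.533,.037,.20),.212+np.pi/2))
robot.camera
cv2.imwrite('pics/w1.png',robot.camera('wrist')[:,:,::-1])
E
```

```text
clock: 1.82
ee_pos: [0.5321, 0.0348, 0.1992]
ee_rot: [0.119, 1.568, -0.119]
contact_force: [0.5, 0.9, -0.8]
opening: -0.0001
[ 0.065  0.265 -0.059  1.247  0.     1.788] (array([-0.8,  2.3,  0.6]), array([-1.934e+00, -1.000e-03, -1.000e-03]))
```

View pics/w1.png

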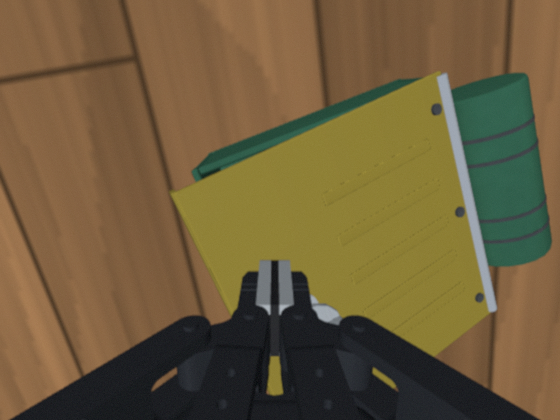

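The wrist view shows the closed tips (275,265) over the free part of the cover on the +y side, with the fastener just to the right at (320,308). I'll finish the wrist turn, then push.

```bash
python3 -m handwheel '[[[20,0,0,-1.2,0,0],[20,0,0,-1.2,0,0],[20,0,0,-1.2,0,0],[20,0,0,-1.2,0,0],[20,0,0,-1.2,0,0],[20,0,0,-1.2,0,0],[20,0,0,-1.2,0,0],[20,0,0,-1.2,0,0],[20,0,0,-1.2,0,0],[20,0,0,-1.2,0,0]]]';python3 -m handwheel '[[[15,0,0,-0.734,0,0],[15,0,0,-0.734,0,0],[15,0,0,-0.734,0,0],[15,0,0,-0.734,0,0],[15,0,0,-0.734,0,0],[15,0,0,-0.734,0,0],[15,0,0,-0.734,0,0]]]'; python3 - <<'E'
from h import *
print(robot.get_obs()['joints'].round(3),goal((.525,.036,.085),.212+np.pi/2))
E
```

```text
clock: 2.7
ee_pos: [0.5321, 0.0345, 0.1794]
ee_rot: [-0.814, 1.413, 0.814]
contact_force: [-0.1, 0.7, -0.1]
opening: 0.0
clock: 3.28
ee_pos: [0.5321, 0.0345, 0.1644]
ee_rot: [-1.36, 1.104, 1.361]
contact_force: [0.4, 0.4, 0.0]
opening: -0.0
[ 0.065  0.283 -0.126  1.162  0.    -0.142] (array([79.4,  6.6,  2.9]), array([-0.005,  0.   , -0.   ]))
```

```bash
python3 -m handwheel '[[[12,0,3,0,0,0],[22,1,3,0,0,0],[30,2,3,0,0,0],[38,3,3,0,0,0],[46,4,3,0,0,0],[54,5,3,0,0,0],[62,6,3,0,0,0],[68,7,3,0,0,0],[72,7,3,0,0,0],[75,7,3,0,0,0]]]';python3 - <<'E'
from h import *
cv2.imwrite('pics/t2.png',cv2.resize(robot.camera('top')[120:270,220:370,::-1],None,fx=4,fy=4,interpolation=2))
print(goal((.525,.036,.085),.212+np.pi/2))
E
```

```text
clock: 4.12
ee_pos: [0.5245, 0.0361, 0.089]
ee_rot: [-1.357, 1.106, 1.358]
contact_force: [-1.5, -0.7, -0.6]
opening: -0.0003
(array([ 3.7, -0.6, -0.2]), array([-0.008,  0.   , -0.001]))
```

View pics/t2.png

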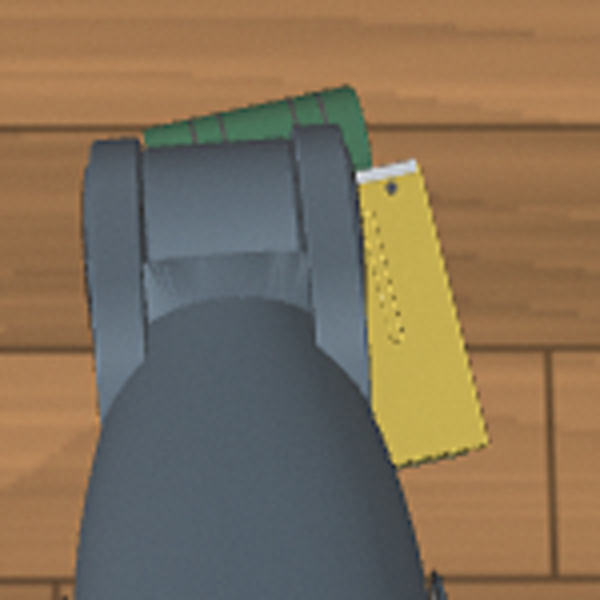

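The cover is now brighter and flatter, with its front-right corner at about (487,442) in the crop. I'll push the last millimetres while watching the force.

```bash
python3 -m handwheel '[[[2,0,0,0,0,0],[3,0,0,0,0,0],[4,0,0,0,0,0],[4,0,0,0,0,0]]]';python3 -m handwheel '[[[0.5,0,0,0,0,0],[1,0,0,0,0,0],[1,0,0,0,0,0]]]'
```

```text
clock: 4.5
ee_pos: [0.5249, 0.0361, 0.0856]
ee_rot: [-1.358, 1.105, 1.358]
contact_force: [0.5, -0.2, 0.8]
opening: -0.0003
clock: 4.75
ee_pos: [0.525, 0.0361, 0.085]
ee_rot: [-1.358, 1.105, 1.358]
contact_force: [-0.9, -0.3, 4.3]
opening: -0.0001
```

```bash
python3 -m handwheel '[[[0.5,0,0,0,0,0],[1,0,0,0,0,0],[1,0,0,0,0,0]]]';python3 -m handwheel '[[[0.5,0,0,0,0,0],[0.5,0,0,0,0,0]]]'
```

```text
clock: 5.0
ee_pos: [0.525, 0.0361, 0.085]
ee_rot: [-1.359, 1.105, 1.357]
contact_force: [-3.9, -1.1, 15.0]
opening: 0.0001
clock: 5.17
ee_pos: [0.525, 0.0361, 0.0849]
ee_rot: [-1.359, 1.104, 1.357]
contact_force: [-6.4, -0.6, 19.9]
opening: 0.0002
```

The force rises steeply at z = 0.085, so the cover is shut. I'll lift, open the gripper and look at the fastener.

```bash
python3 -m handwheel '[[[-41,0,0,0,0,0],[-82,0,0,0,0,0],[-120,0,-20,0,0,0],[-140,0,-60,0,0,0],[-140,0,-60,0,0,0],[-140,0,-60,0,0,0],[-140,0,-60,0,0,0]]]' 1;python3 - <<'E'
from h import *
o=robot.get_obs();print(o['ee_pos'],o['ee_rot'],o['contact_force'],o['opening'])
im=robot.camera('wrist');cv2.imwrite('pics/w3.png',im[:,:,::-1]);np.savez('w3.npz',p=o['ee_pos'],r=o['ee_rot'])
E
```

```text
clock: 5.75
ee_pos: [0.5367, -0.0228, 0.2226]
ee_rot: [-1.357, 1.106, 1.358]
contact_force: [0.6, -0.6, 0.2]
opening: 0.083
[ 0.53665686 -0.02277557  0.22256416] [-1.35654336  1.10630061  1.35788522] [ 0.57261432 -0.55297651  0.2087408 ] 0.08301110108282676
```

View pics/w3.png

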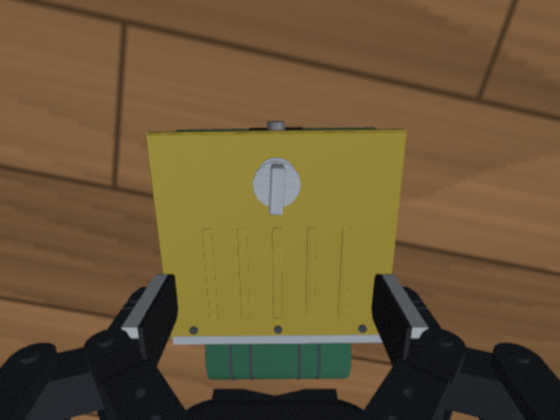

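The cover is square and shut, and the jaws are aligned with it. The wing runs from about (277,165) to (276,215), with the flange centred near (277,184). I'll measure these accurately.

```bash
python3 - <<'E'
from h import *
im=cv2.imread('pics/w3.png');d=np.load('w3.npz');c=robot.calibration('wrist');H=np.array(c['hand_eye']);R=Ro.from_rotvec(d['r'])
def wz(uv,z):
    v=np.array([(uv[0]-c['cx'])/c['fx'],(uv[1]-c['cy'])/c['fy'],1])
    o=R.apply(H[:3,3])+d['p'];v=R.apply(H[:3,:3]@v);return o+v*(z-o[2])/v[2]
hsv=cv2.cvtColor(im,cv2.COLOR_BGR2HSV)
roi=hsv[150:225,245:310]
m=((hsv[:,:,1]<60)).astype(np.uint8)*255;mm=np.zeros_like(m);mm[150:225,245:310]=m[150:225,245:310]
cnt=max(cv2.findContours(mm,0,2)[0],key=cv2.contourArea);print(cv2.boundingRect(cnt))
y=cv2.inRange(hsv,(22,120,60),(35,255,255));y[:120]=0;y=cv2.morphologyEx(y,cv2.MORPH_CLOSE,np.ones((9,9)))
q=max(cv2.findContours(y,0,2)[0],key=cv2.contourArea);q=cv2.approxPolyDP(cv2.convexHull(q),8,True)[:,0];print(q.tolist())
for p in q:print(wz(p,.085).round(4))
cv2.imwrite('pics/w3c.png',cv2.resize(im[150:225,240:315],None,fx=8,fy=8,interpolation=cv2.INTER_CUBIC))
E
```

```text
(253, 157, 48, 58)
[[405, 130], [377, 333], [171, 338], [146, 133]]
[0.4652 0.0679 0.085 ]
[0.6523 0.1022 0.085 ]
[ 0.6974 -0.0894  0.085 ]
[ 0.5083 -0.1299  0.085 ]
```

View pics/w3c.png

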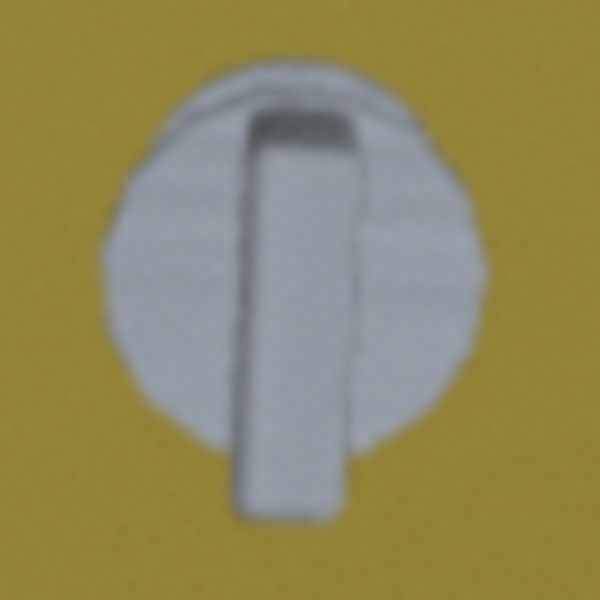

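```bash
python3 - <<'E'
from h import *
d=np.load('w3.npz');c=robot.calibration('wrist');H=np.array(c['hand_eye']);R=Ro.from_rotvec(d['r'])
def wz(a,b,z):
    uv=(240+a/8,150+b/8)
    v=np.array([(uv[0]-c['cx'])/c['fx'],(uv[1]-c['cy'])/c['fy'],1])
    o=R.apply(H[:3,3])+d['p'];v=R.apply(H[:3,:3]@v);return o+v*(z-o[2])/v[2]
A,B=wz(306,148,.132),wz(291,518,.132)
print(A,B,np.linalg.norm(A-B),np.arctan2(*(B-A)[1::-1]),'c',(A+B)/2,'flange',wz(295,270,.112))
C=(A+B)/2
for z in (.18,.113):print(goal((*C[:2],z),.212+np.pi/2))
E
```

```text
[ 0.50517522 -0.02538659  0.132     ] [ 0.53779947 -0.01989128  0.132     ] 0.03308383376834613 0.16687620244601073 c [ 0.52148735 -0.02263894  0.132     ] flange [ 0.52086455 -0.02289958  0.112     ]
(array([42.1, 14.4,  2.6]), array([-0.008,  0.001, -0.002]))
(array([109.1,  14.3,   2.5]), array([-0.008,  0.001, -0.002]))
```

```bash
python3 -m handwheel '[[[40,14,2.5,0,0,0],[75,14,2.5,0,0,0],[95,14,2.5,0,0,0],[104,14,2.5,0,0,0],[104,14,2.5,0,0,0],[104,14,2.5,0,0,0],[104,14,2.5,0,0,0]]]' 0.4 20;python3 - <<'E'
from h import *
o=robot.get_obs();print(o['ee_pos'],o['contact_force'],o['opening'])
print(goal((.5213,-.0227,.114),.212+np.pi/2))
cv2.imwrite('pics/w4.png',robot.camera('wrist')[:,:,::-1])
E
```

```text
clock: 6.38
ee_pos: [0.5236, -0.0227, 0.1202]
ee_rot: [-1.359, 1.104, 1.357]
contact_force: [1.1, -0.1, 0.9]
opening: 0.0345
[ 0.52359167 -0.0227151   0.12022228] [ 1.09198752 -0.11975527  0.86353473] 0.03450822142430823
(array([6.2, 2.3, 0.5]), array([-0.007, -0.   ,  0.002]))
```

View pics/w4.png

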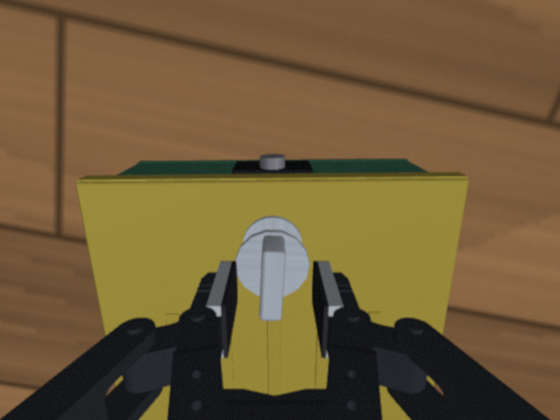

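The wing (x about 271) lies some 2 mm to the left of the jaws' middle (about 276). I'll correct by -2 mm in z, go down 6 mm and close gently.

```bash
python3 -m handwheel '[[[2,2,-2,0,0,0],[6,2,-2,0,0,0],[6,2,-2,0,0,0],[6,2,-2,0,0,0]]]' ;python3 -m handwheel '[[[0,0,0,0,0,0],[0,0,0,0,0,0],[0,0,0,0,0,0],[0,0,0,0,0,0],[0,0,0,0,0,0],[0,0,0,0,0,0]]]' 0 20
```

```text
clock: 6.77
ee_pos: [0.5211, -0.0255, 0.1131]
ee_rot: [-1.358, 1.106, 1.358]
contact_force: [-0.5, 0.8, -0.5]
opening: 0.034
clock: 7.27
ee_pos: [0.521, -0.0249, 0.1133]
ee_rot: [-1.357, 1.105, 1.359]
contact_force: [-2.1, 4.5, 4.2]
opening: 0.0094
```

```bash
python3 -m handwheel '[[[0,0,0.5,0,0,0],[0,0,0.5,0,0,0],[0,0,0.5,0,0,0],[0,0,0.5,0,0,0]]]' 0 50;python3 -m handwheel '[[[1,0,0,0,0,0],[2,0,0,0,0,0],[2,0,0,0,0,0]]]'; python3 -c "
from h import *
print(robot.get_obs()['wrist_torque'])"
```

```text
clock: 7.6
ee_pos: [0.521, -0.0248, 0.1134]
ee_rot: [-1.358, 1.105, 1.358]
contact_force: [-2.6, 2.3, 5.8]
opening: 0.0087
clock: 7.85
ee_pos: [0.521, -0.0248, 0.1113]
ee_rot: [-1.358, 1.105, 1.358]
contact_force: [-1.9, 2.3, 5.1]
opening: 0.0088
[ 0.63214959  0.62715656 -0.05494015]
```

```bash
python3 -m handwheel '[[[1,0,0,0,0,0],[2,0,0,0,0,0],[2,0,0,0,0,0]]]'; python3 -m handwheel '[[[0.5,0,0,0,0,0],[1,0,0,0,0,0],[1,0,0,0,0,0]]]'; for i in 1 2 ; do :; done; python3 -m handwheel '[[[0.3,0,0,0,0,0],[0.5,0,0,0,0,0],[0.5,0,0,0,0,0]]]'
```

```text
clock: 8.1
ee_pos: [0.521, -0.0248, 0.1093]
ee_rot: [-1.358, 1.105, 1.358]
contact_force: [-2.9, 3.1, 5.1]
opening: 0.0087
clock: 8.35
ee_pos: [0.521, -0.0248, 0.1084]
ee_rot: [-1.358, 1.105, 1.358]
contact_force: [-2.4, 3.1, 5.5]
opening: 0.0092
clock: 8.6
ee_pos: [0.521, -0.0248, 0.1079]
ee_rot: [-1.358, 1.105, 1.358]
contact_force: [-4.0, 2.5, 6.3]
opening: 0.0087
```

```bash
g(){ grep -E 'ee_pos|contact'; }; python3 -m handwheel '[[[0.5,0,0,0,0,0],[0.5,0,0,0,0,0]]]'|g;python3 -m handwheel '[[[0.5,0,0,0,0,0],[0.5,0,0,0,0,0]]]'|g
```

```text
ee_pos: [0.521, -0.0248, 0.1074]
contact_force: [-2.2, 2.5, 7.1]
ee_pos: [0.521, -0.0248, 0.1069]
contact_force: [-3.5, 2.5, 6.6]
```

```bash
g(){ grep -E 'ee_pos|contact'; }; python3 -m handwheel '[[[0.5,0,0,0,0,0],[0.5,0,0,0,0,0]]]'|g
```

```text
ee_pos: [0.521, -0.0248, 0.1065]
contact_force: [-3.0, 3.6, 7.3]
```

```bash
g(){ grep -E 'ee_pos|contact'; }; python3 -m handwheel '[[[0.5,0,0,0,0,0],[0.5,0,0,0,0,0]]]'|g
```

```text
ee_pos: [0.521, -0.0248, 0.1059]
contact_force: [-2.3, 3.5, 7.1]
```

```bash
python3 -m handwheel '[[[0.5,0,0,0,0,0],[0.5,0,0,0,0,0]]]'|grep -E 'pos|cont'
```

```text
ee_pos: [0.521, -0.0248, 0.1055]
contact_force: [-2.9, 2.8, 7.5]
```

```bash
python3 -m handwheel '[[[0.5,0,0,0,0,0],[0.5,0,0,0,0,0]]]'|grep -E 'pos|cont'
```

```text
ee_pos: [0.521, -0.0248, 0.105]
contact_force: [-3.5, 2.6, 6.9]
```

```bash
python3 -m handwheel '[[[0.5,0,0,0,0,0],[0.5,0,0,0,0,0]]]'|grep -E 'pos|cont'
```

```text
ee_pos: [0.521, -0.0248, 0.1045]
contact_force: [-3.1, 2.8, 7.4]
```

```bash
python3 -m handwheel '[[[0.5,0,0,0,0,0],[0.5,0,0,0,0,0]]]'|grep -E 'pos|cont'
```

```text
ee_pos: [0.521, -0.0248, 0.104]
contact_force: [-3.6, 2.4, 6.9]
```

```bash
python3 -m handwheel '[[[0.5,0,0,0,0,0],[0.5,0,0,0,0,0]]]'|grep -E 'pos|cont'
```

```text
ee_pos: [0.521, -0.0248, 0.1035]
contact_force: [-3.3, 3.0, 7.8]
```

```bash
python3 -m handwheel '[[[0.5,0,0,0,0,0],[0.5,0,0,0,0,0]]]'|grep -E 'pos|cont'
```

```text
ee_pos: [0.521, -0.0248, 0.103]
contact_force: [-4.1, 3.3, 7.4]
```

```bash
python3 -m handwheel '[[[0.5,0,0,0,0,0],[0.5,0,0,0,0,0]]]'|grep -E 'pos|cont'
```

```text
ee_pos: [0.521, -0.0248, 0.1025]
contact_force: [-3.8, 2.5, 7.4]
```

```bash
python3 -m handwheel '[[[0.5,0,0,0,0,0],[0.5,0,0,0,0,0]]]'|grep -E 'pos|cont'
```

```text
ee_pos: [0.521, -0.0248, 0.102]
contact_force: [-2.6, 2.1, 9.1]
```

```bash
python3 -m handwheel '[[[0.3,0,0,0,0,0],[0.3,0,0,0,0,0]]]'|grep -E 'pos|cont'
```

```text
ee_pos: [0.521, -0.0248, 0.1018]
contact_force: [-3.2, 3.0, 8.6]
```

```bash
python3 -m handwheel '[[[0.4,0,0,0,0,0],[0.4,0,0,0,0,0]]]'|grep -E 'pos|cont'
```

```text
ee_pos: [0.521, -0.0248, 0.1014]
contact_force: [-3.8, 3.0, 8.4]
```

```bash
python3 -m handwheel '[[[0.5,0,0,0,0,0],[0.5,0,0,0,0,0]]]'|grep -E 'pos|cont'
```

```text
ee_pos: [0.521, -0.0248, 0.1009]
contact_force: [-3.2, 2.8, 9.0]
```

```bash
python3 -m handwheel '[[[0.4,0,0,0,0,0],[0.4,0,0,0,0,0]]]'|grep -E 'pos|cont'
```

```text
ee_pos: [0.521, -0.0248, 0.1005]
contact_force: [-3.0, 3.3, 8.7]
```

```bash
python3 -m handwheel '[[[0.4,0,0,0,0,0],[0.4,0,0,0,0,0]]]'|grep -E 'pos|cont'
```

```text
ee_pos: [0.521, -0.0248, 0.1001]
contact_force: [-4.0, 2.8, 8.1]
```

```bash
python3 -m handwheel '[[[0.4,0,0,0,0,0],[0.4,0,0,0,0,0]]]'|grep -E 'pos|cont'
```

```text
ee_pos: [0.521, -0.0248, 0.0997]
contact_force: [-2.1, 3.3, 9.3]
```

```bash
python3 -m handwheel '[[[0.4,0,0,0,0,0],[0.4,0,0,0,0,0]]]'|grep -E 'pos|cont'
```

```text
ee_pos: [0.521, -0.0248, 0.0994]
contact_force: [-3.6, 2.9, 8.9]
```

```bash
python3 -m handwheel '[[[0.4,0,0,0,0,0],[0.4,0,0,0,0,0]]]'|grep -E 'pos|cont'
```

```text
ee_pos: [0.5211, -0.0248, 0.0992]
contact_force: [-4.4, 2.6, 11.6]
```

```bash
python3 -m handwheel '[[[0.2,0,0,0,0,0],[0.2,0,0,0,0,0],[0.2,0,0,0,0,0]]]'|grep -E 'pos|cont'
```

```text
ee_pos: [0.521, -0.0248, 0.0991]
contact_force: [-4.7, 2.7, 11.9]
```

```bash
python3 -m handwheel '[[[0.3,0,0,0,0,0],[0.3,0,0,0,0,0],[0.3,0,0,0,0,0]]]'|grep -E 'pos|cont'
```

```text
ee_pos: [0.521, -0.0248, 0.099]
contact_force: [-5.2, 3.5, 15.4]
```

Touching the leaf spring gave a steep rise from 9 to 15 N at z = 0.099, about 14 mm down. I'll ease back 0.3 mm and try the first part of the turn while watching the torque.

```bash
python3 -m handwheel '[[[-0.3,0,0,0,0,0],[-0.3,0,0,0.05,0,0],[-0.3,0,0,0.1,0,0],[-0.3,0,0,0.1,0,0]]]'|grep -E 'pos|cont'; python3 -c "
from h import *
print(robot.get_obs()['wrist_torque'])"
```

```text
ee_pos: [0.521, -0.0247, 0.0991]
contact_force: [-3.8, 3.9, 13.2]
[ 0.75218491  1.07177162 -0.06905201]
```

```bash
python3 -m handwheel '[[[0,0,0,0.07,0,0],[0,0,0,0.14,0,0],[0,0,0,0.2,0,0],[0,0,0,0.2,0,0]]]'|grep -E 'pos|cont|rot'; python3 -c "
from h import *
print(robot.get_obs()['wrist_torque'])"
```

```text
ee_pos: [0.521, -0.0244, 0.0991]
ee_rot: [-1.135, 1.253, 1.136]
contact_force: [-6.0, 5.8, 12.5]
[ 1.02700006  1.14478504 -0.00861252]
```

```bash
python3 -m handwheel '[[[0,0.3,0.3,0.08,0,0],[0,0.5,0.5,0.16,0,0],[0,0.5,0.5,0.24,0,0],[0,0.5,0.5,0.32,0,0],[0,0.5,0.5,0.4,0,0],[0,0.5,0.5,0.4,0,0]]]'|grep -E 'pos|cont|rot'; python3 -c "
from h import *
o=robot.get_obs();print(o['wrist_torque'],goal(o['ee_pos'],.212+np.pi/2))"
```

```text
ee_pos: [0.521, -0.0238, 0.0992]
ee_rot: [-0.833, 1.403, 0.833]
contact_force: [-2.8, 5.9, 11.1]
[1.12111094 0.78781038 0.03604526] (array([0., 0., 0.]), array([-0.712,  0.001,  0.001]))
```

```bash
python3 -m handwheel '[[[0.1,0.4,0.4,0.08,0,0],[0.1,0.4,0.4,0.16,0,0],[0.1,0.4,0.4,0.24,0,0],[0.1,0.4,0.4,0.32,0,0],[0.1,0.4,0.4,0.4,0,0],[0.1,0.4,0.4,0.48,0,0],[0.1,0.4,0.4,0.5,0,0],[0.1,0.4,0.4,0.5,0,0]]]'|grep -E 'pos|cont|rot'; python3 -c "
from h import *
o=robot.get_obs();print(o['wrist_torque'],goal(o['ee_pos'],.212+np.pi/2))"
```

```text
ee_pos: [0.5214, -0.0232, 0.0992]
ee_rot: [-0.449, 1.521, 0.45]
contact_force: [-2.1, 6.7, 11.5]
[ 1.22449812  0.42888742 -0.076691  ] (array([0., 0., 0.]), array([-1.209,  0.002,  0.002]))
```

```bash
python3 -m handwheel '[[[0.1,0.5,0.2,0.08,0,0],[0.1,0.5,0.2,0.16,0,0],[0.1,0.5,0.2,0.24,0,0],[0.1,0.5,0.2,0.32,0,0],[0.1,0.5,0.2,0.37,0,0],[0.1,0.5,0.2,0.37,0,0],[0.1,0.5,0.2,0.37,0,0]]]'|grep -E 'pos|cont|rot'; python3 -c "
from h import *
o=robot.get_obs();print(o['wrist_torque'],goal(o['ee_pos'],.212+np.pi/2))
cv2.imwrite('pics/w5.png',robot.camera('wrist')[:,:,::-1])"
```

```text
ee_pos: [0.5219, -0.0229, 0.0993]
ee_rot: [-0.16, 1.561, 0.161]
contact_force: [1.2, 5.2, 11.3]
[ 1.00035499  0.0132952  -0.01732851] (array([0., 0., 0.]), array([-1.578,  0.003,  0.003]))
```

View pics/w5.png

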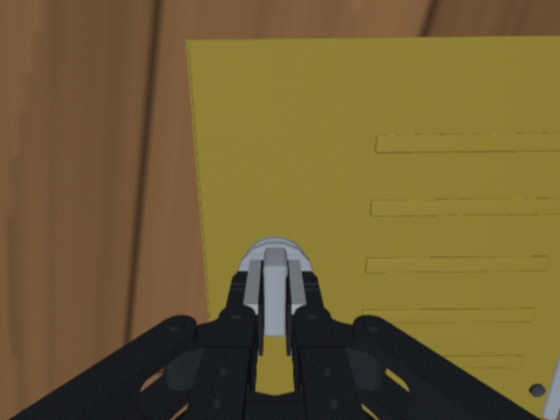

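The wing sits in the jaws, square to the cover's ribs (turned 1.58). I'll let it rise under the gripper until the upward push falls off, which will mean the cam has caught.

```bash
python3 -m handwheel '[[[-0.5,0,0,0,0,0],[-1,0,0,0,0,0],[-1.5,0,0,0,0,0],[-2,0,0,0,0,0],[-2,0,0,0,0,0]]]'|grep -E 'pos|cont'; python3 -m handwheel '[[[-0.5,0,0,0,0,0],[-1,0,0,0,0,0],[-1,0,0,0,0,0]]]'|grep -E 'pos|cont'
```

```text
ee_pos: [0.5219, -0.0229, 0.1011]
contact_force: [1.7, 5.2, 9.1]
ee_pos: [0.5219, -0.0229, 0.1021]
contact_force: [0.6, 4.6, 8.1]
```

```bash
python3 -m handwheel '[[[-0.3,0,0,0,0,0],[-0.6,0,0,0,0,0],[-0.6,0,0,0,0,0]]]'|grep -E 'pos|cont'; python3 -m handwheel '[[[-0.2,0,0,0,0,0],[-0.4,0,0,0,0,0],[-0.4,0,0,0,0,0]]]'|grep -E 'pos|cont'
```

```text
ee_pos: [0.5219, -0.0228, 0.1027]
contact_force: [0.9, 4.6, 7.0]
ee_pos: [0.5219, -0.0229, 0.103]
contact_force: [0.8, 5.0, 7.0]
```

```bash
python3 -m handwheel '[[[-0.3,0,0,0,0,0],[-0.5,0,0,0,0,0],[-0.5,0,0,0,0,0]]]'|grep -E 'pos|cont'; python3 -m handwheel '[[[-0.2,0,0,0,0,0],[-0.4,0,0,0,0,0],[-0.4,0,0,0,0,0]]]'|grep -E 'pos|cont'
```

```text
ee_pos: [0.5219, -0.0229, 0.1035]
contact_force: [1.0, 5.4, 6.9]
ee_pos: [0.5219, -0.0229, 0.1039]
contact_force: [2.1, 4.6, 7.4]
```

```bash
python3 -m handwheel '[[[-0.3,0,0,0,0,0],[-0.3,0,0,0,0,0],[-0.3,0,0,0,0,0]]]'|grep -E 'pos|cont'
```

```text
ee_pos: [0.5219, -0.0228, 0.104]
contact_force: [1.1, 4.9, 5.4]
```

```bash
python3 -m handwheel '[[[-0.4,0,0,0,0,0],[-0.4,0,0,0,0,0],[-0.4,0,0,0,0,0]]]'|grep -E 'pos|cont'; python3 -c "
from h import *
print(robot.get_obs()['wrist_torque'])"
```

```text
ee_pos: [0.5218, -0.0228, 0.1042]
contact_force: [1.9, 4.7, 1.9]
[ 0.99356451 -0.46131106 -0.02679098]
```

The head has stopped rising: the force fell from 7 to 2 N at z = 0.104, about 4.8 mm above the leaf. The cam is caught, so I'll release and lift off.

```bash
python3 -m handwheel '[[[0,0,0,0,0,0],[0,0,0,0,0,0],[0,0,0,0,0,0],[0,0,0,0,0,0],[0,0,0,0,0,0]]]' 0.5; python3 -m handwheel '[[[-30,0,0,0,0,0],[-70,0,0,0,0,0],[-110,0,0,0,0,0],[-110,0,0,0,0,0],[-110,0,0,0,0,0]]]'; python3 - <<'E'
from h import *
o=robot.get_obs();im=robot.camera('wrist');cv2.imwrite('pics/w6.png',im[:,:,::-1]);np.savez('w6.npz',p=o['ee_pos'],r=o['ee_rot'])
E
```

```text
clock: 17.48
ee_pos: [0.5203, -0.0235, 0.1035]
ee_rot: [-0.161, 1.565, 0.161]
contact_force: [-0.0, -0.6, -0.1]
opening: 0.0432
clock: 17.9
ee_pos: [0.5217, -0.0235, 0.2159]
ee_rot: [-0.161, 1.56, 0.16]
contact_force: [0.3, -0.3, -0.3]
opening: 0.0425
```

View pics/w6.png

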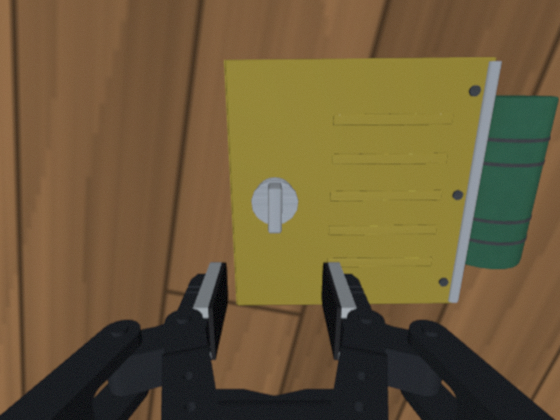

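The wing (272–276, 185–232) now lies across the cover, parallel to the hinge. I'll check its angle and, with the arm drawn back, whether the cover is level.

```bash
python3 -m handwheel '[[[-40,0,-40,0,0,0],[-40,0,-80,0,0,0],[-40,0,-120,0,0,0],[-40,0,-160,0,0,0],[-40,0,-200,0,0,0],[-40,0,-200,0,0,0],[-40,0,-200,0,0,0]]]'; python3 - <<'E'
from h import *
t=robot.camera('top')[:,:,::-1];s=robot.camera('scene')[:,:,::-1]
cv2.imwrite('pics/t7full.png',t);cv2.imwrite('pics/s7full.png',s)
a=cv2.resize(t[130:255,235:355],(384,400),interpolation=2);b=cv2.resize(s[165:285,225:335],(366,400),interpolation=2)
w=cv2.imread('pics/w6.png')[170:245,240:310];cv2.imwrite('pics/w6c.png',cv2.resize(w,None,fx=8,fy=8,interpolation=2))
cv2.imwrite('pics/c7.png',np.hstack([a,b]))
E
```

```text
clock: 18.53
ee_pos: [0.3219, -0.0642, 0.2529]
ee_rot: [-0.16, 1.566, 0.16]
contact_force: [-0.3, 0.2, 0.4]
opening: 0.0428
```

View pics/c7.png

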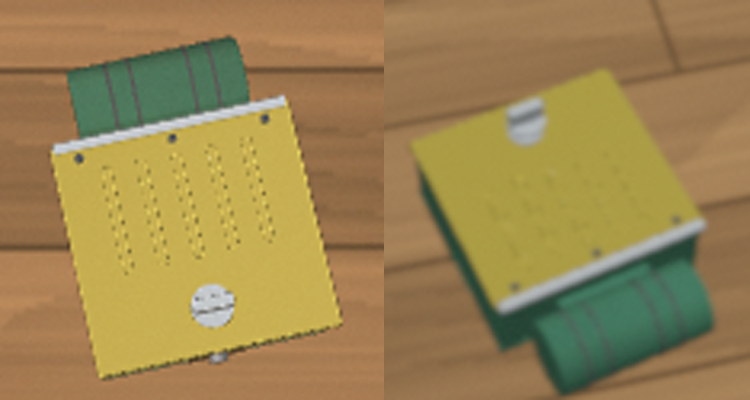

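View pics/w6c.png

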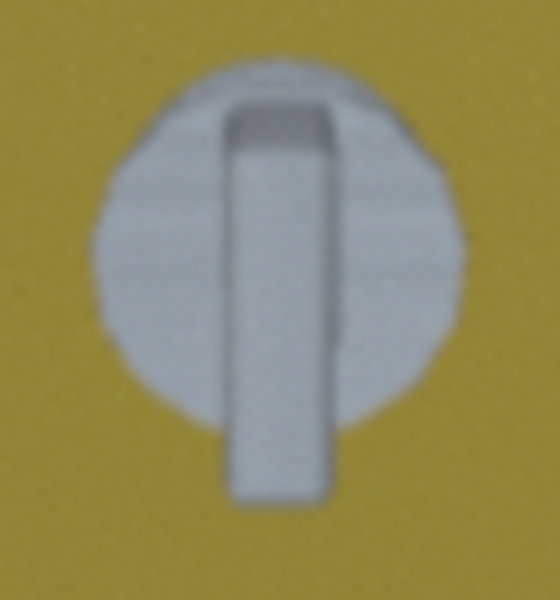

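The wing lies parallel to the hinge and the cover fills the box outline in both views. Last, a numeric check of the cover's level and the bystanders.

```bash
python3 - <<'E'
from h import *
Q={}
for n,(x0,y0,x1,y1) in {'top':(235,130,355,255),'scene':(225,165,335,285)}.items():
    im=cv2.imread(f'pics/{n[0]}7full.png');m=cv2.inRange(cv2.cvtColor(im,cv2.COLOR_BGR2HSV),(22,120,60),(35,255,255));k=np.zeros_like(m);k[y0:y1,x0:x1]=m[y0:y1,x0:x1]
    k=cv2.morphologyEx(k,cv2.MORPH_CLOSE,np.ones((5,5)));h=cv2.convexHull(max(cv2.findContours(k,0,2)[0],key=cv2.contourArea))
    for e in range(2,12):
        q=cv2.approxPolyDP(h,e,True)[:,0]
        if len(q)<=4:break
    Q[n]=q;print(n,q.tolist())
    d=cv2.absdiff(im,cv2.imread(f'pics/{n}0.png')).max(2)
    for b in ((415,175,40,50),(130,180,32,35),(130,238,36,70)) if n=='top' else ((135,240,32,40),(352,148,50,42),(392,200,25,25)):print(b,(d[b[1]:b[1]+b[3],b[0]:b[0]+b[2]]>40).sum())
t=sorted(Q['top'].tolist(),key=lambda p:p[1]);s=sorted(Q['scene'].tolist(),key=lambda p:-p[1])
T=sorted(t[:2])+sorted(t[2:]);S=sorted(s[:2],reverse=True)+sorted(s[2:],reverse=True)
for a,b in zip(T,S):print(a,b,*tri(a,b))
E
```

```text
top [[324, 161], [341, 231], [266, 247], [251, 178]]
(415, 175, 40, 50) 0
(130, 180, 32, 35) 0
(130, 238, 36, 70) 0
scene [[292, 186], [319, 229], [257, 255], [233, 208]]
(135, 240, 32, 40) 0
(352, 148, 50, 42) 0
(392, 200, 25, 25) 0
[251, 178] [319, 229] [0.65114651 0.10501036 0.08644924] 0.0022500366018526536
[324, 161] [257, 255] [ 0.69673027 -0.0927139   0.08849949] 0.005009592585781729
[266, 247] [292, 186] [0.46716482 0.06748098 0.0763999 ] 0.0032466504129887064
[341, 231] [233, 208] [ 0.50885566 -0.1321301   0.07591937] 0.0017450446910168092
```

```bash
python3 -c "
from cell import robot
print(robot.sign_off(),robot.get_obs()['clock'])"
```

```text
the job is handed in; nothing more can be done
the job is handed in; nothing more can be done
```

The cover is shut, the fastener is turned a quarter turn and caught, and the job is handed in. The simulator gave no verdict. The last clock reading before hand-in was 18.5 s, against the 48 s limit.

- **Cover:** I pushed it shut with closed fingers, up to 20 N, at z = 0.085 m. Afterwards its corners triangulated to z = 0.086 and 0.088 m at the hinge side and 0.076 m at the front. The front reading is about 9 mm too low for a level cover. I put this down to the colour mask catching the cover's edge, and did not check it further.
- **Press and turn:** The steep force rise came about 14 mm down, from roughly 9 to 15 N total, so I estimate about 6 N on the leaf spring. I backed off 0.3 mm and turned the gripper 1.58 rad clockwise. The torque stayed near zero; sideways force reached about 6 to 8 N.
- **Cam:** The head rose about 4.8 mm and stopped hard, with the upward push falling from 7 to 2 N. That matches the 3.5 mm groove plus about 1 mm of leaf-spring clearance.
- **Last pictures:** The wing lies parallel to the hinge and the gripper is clear of everything. The areas around the tin, the wrench and the wood block are unchanged in both the top and scene views.

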